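# Hang the slab float on its keyhole stud

### The arm

A 7-joint arm with a two-finger parallel gripper is mounted at the origin on a cart in front of the work surface, level with it; the furniture and walls round the work are solid. World frame = base frame: x ahead of the robot, y to its left, z up, the work surface at z = 0. Lengths are in m, angles in rad, forces in N, time in s.
With the tool pointing down it reaches from about 0.425 to 0.975 m from the base axis. Payload 16.7 kg.
Tool frame: the origin (TCP) lies on the centre line of the jaws, within the pads' length; the fingertips stand 19 mm ahead of it and the grasp point (between the pads) is the TCP (finger_overhang is the distance from the TCP to the fingertips, in m); z points along the fingers, y is the line along which they close (so a half turn about z gives the same grasp; the last joint's range is limited). The gripper opens to 85 mm and grips with 20 to 120 N. Pads are 22 mm wide; open, the fingers measure 114 mm over their backs; the gripper's body (76 mm by 85 mm) begins 54 mm behind the grasp point. The pads swing forward as they close: fully open they stand 13 mm farther back than shut.
Start: joints at [1.095, 0.426, 0.074, 1.606, -0.034, 1.111, -0.067], TCP at [0.217, -0.639, 0.25] pointing down, gripper open.
Joint ranges: [-2.85, 2.85], [-0.5, 2.14], [-1.23, 1.37], [0.21, 2.46], [-1.02, 4.16], [0.16, 2.05], [-2.73, 2.73]. Speed limits (rad/s): [1.89, 1.89, 2.39, 2.39, 3.01, 3.01, 3.01].

### API

Orientations are given as a rotation vector (axis times angle).
In Python, from bench import * gives the robot as it stands. The module is installed in compiled form; this text tells all that it offers.
- The arm moves only by the tool step_arm, never from a script. Its arguments are lists of equal length, an entry for each row: "grip": the finger opening in mm, from 0 to 85.4; "delta_pos": the shift along the tool's x, y, z in mm, a list of three; "rot": the turn, a rotation vector about the tool's x, y, z in degrees, a list of three. A call has 1 to 20 rows; each row shifts and turns the commanded pose from where the row before left it, along the tool's axes as they then stand; what a row does not reach is not made up. A row lasts 1/12 s, in which the tool goes at most 41.7 mm and 7.16 degrees, less where a joint would pass 70% of its speed; a pose out of reach is approached as far as the arm can. A call with a gripper value outside its range is refused whole. The fingers move at their own pace and stop on an object; "force" is the grip in N (left out, the last holds). Time passes only in rows, so rows that do not move let the fingers close. It gives the time, the measured TCP pose, the force, the opening and the grip force at its end, in the units of the state.
- read_state(): the state, without advancing time (a new reading comes with each control period).
- camera(name): name is "scene" or "top" or "wrist"; returns the picture (420x560x3 uint8, red, green, blue); there is no depth.
- camera_params(name): a dict with "camera_matrix" (3x3 intrinsics, pixels), "R" (3x3) and "t" (3): a world point X has camera coordinates R X + t. Camera axes: x right, y down, z forward; pixel columns grow to the right and rows downward; lengths in m; the calibration is good to about 2 mm. The wrist camera is an equidistant fisheye: a pixel r from the principal point sees the ray r / f radians off the axis. A picture is of the moment at which its call begins: read the wrist's pose just before it. camera_params takes no time and is no camera call; for the wrist camera it gives the pose at the moment of the call.
- sign_off(): hands the job in; it is judged then, once.
The state is a dict: "clock": time; "q": joint angles; "joint_velocities": joint speeds; "joint_torque": joint torques, N m; "eef_pos": TCP position; "eef_rot": TCP orientation; "contact_force": force on the tool from outside, world axes, zero at the start; "wrist_torque": the same for the moment, N m; "width": finger opening in m; "grasp_force": force on a finger pad.
Only numpy, scipy, OpenCV 4.12 (cv2) and the standard library are available. Lean on these libraries where they do the work, as an engineer would, in place of code of your own. Each camera call takes 0.05 s, during which the arm holds its last target. There are 200 camera calls.

### The job

Put the wooden slab float away: pick it up by its handle and hang it on the sloped tool rack, by fitting the large end of its keyhole over the stud head until the float lies flat against the panel, then sliding it straight down the slope until the stud is fully home in the narrow slot. Feel for the stud rather than ramming the float against the rack, let go of it hanging flat and straight, and leave the other things where they are.

Things in the scene. Friction and masses are not known exactly. Their poses are not given: they have to be found in the camera images.
- slab_float: Loose wooden slab float, 0.28 kg: flat plate 190 (x) by 100 (y) by 8 mm with a block handle on top and a keyhole through the +x end. Origin: centre of the plate's underside; z up through plate and handle. It starts flat on the worktop, handle up. Hung properly, its x points up the rack's slope and its underside lies on the panel.
- float_handle (a point): Grip point in the float's handle, at x = -20, z = +33 mm from the float's origin, same axes as the float. The handle is a solid upright bar 24 mm thick along x and 72 mm long along y (centred here), its top 10 mm above this point and the plate's upper face 25 mm below it. Grip it across the 24 mm.
- float_keyhole (a point): Centre of the large end of the float's keyhole at the plate's underside, x = +42 mm from the float's origin, same axes as the float. The keyhole goes right through the plate: large end an octagon 29 mm across flats; from it a slot 12 mm wide runs towards +x (up the slope when hung) and ends 34 mm from this point.
- float_slot_home (a point): Point on the float at the plate's underside, x = +72 mm from its origin, same axes as the float: where the stud's axis stands when it is fully home against the end of the narrow slot.
- panel: Plywood panel of the fixed tool rack, sloping 35 degrees, low edge towards the robot. Origin on its face, in the middle of a level metal track; x up the slope, y left along the track, z out of the face. Face x -190 to +55, y -85 to +85 mm, bare but for the stud. The float's origin here: x = -42 mm with the stud head through the large end, -72 mm fully home, z = 0; y = the stud's y.
- track_middle (a point): Middle of the track = the panel's origin and axes. A steel stud is clamped fast in the track, at x = 0 and anywhere from y = -22 to +22 mm, different each time and not reported: look or feel for it. It stands square to the face: shank 8 mm across; round head 22 mm across with bevelled top (15 mm across), underside of the head 11 mm and top 17 mm above the face.
- glaze_jar: Bystander: glazed ceramic jar with a stick in it, 120 mm across, 190 mm tall; origin at the centre of its underside. Leave it where it is.
- small_bowl: Bystander: white bowl, 91 mm across, 36 tall; origin at the centre of its underside. Leave it where it is.
- wood_rib: Bystander: flat half-moon wooden rib, 52x106x7 mm; origin at the centre of its underside. Leave it where it is.
- glaze_pot_2: Bystander: small lidded white pot, 54 mm across, 51 mm tall; origin at the centre of its underside. Leave it where it is.
- test_tile_3: Bystander: pale test tile, 62x40x9 mm; origin at the centre of its underside. Leave it where it is.
- loop_tool_round: Bystander: thin loop tool, 24x178x10 mm; origin at the centre of its underside. Leave it where it is.

How it is judged:
On the way:
1. the float lies flat on the panel with the stud head through the large end of the keyhole (x of float_keyhole in the frame of panel between -0.014 and 0.014 m and y of float_keyhole in the frame of panel between -0.028 and 0.028 m and z of slab_float in the frame of panel between -0.004 and 0.004 m and angle between the z axis of slab_float and the z axis of panel, either way round below 0.07 rad).
At the end, for the whole second after the job is handed in: The float hangs at rest on the stud, released: flat on the panel (underside within 4 mm of the face, within 4 degrees), straight (within 8 degrees of the slope line), slid down to within 6 mm of the end of the narrow slot (x of float_slot_home in the frame of panel between -0.007 and 0.006 m and y of float_slot_home in the frame of panel between -0.0265 and 0.0265 m and z of slab_float in the frame of panel between -0.004 and 0.004 m and angle between the z axis of slab_float and the z axis of panel, either way round below 0.07 rad and angle between the x axis of slab_float and the x axis of panel, either way round below 0.14 rad and linear speed of slab_float below 0.02 m/s); the robot touches nothing.
It fails at once if the panel or its stud is pressed or struck with more than 150 N (contact force between panel and anything else above 150 N).
It fails at once if another thing on the worktop is moved more than 30 mm (distance of any of glaze_jar, small_bowl, wood_rib, glaze_pot_2, test_tile_3, loop_tool_round from where it was at the start of the episode above 0.03 m).
It also fails if it takes over 54 s, if anything falls off the work surface, if the arm or the gripper's body presses on something with over 40 N, if the wrist force passes 120 N, or if a joint passes its speed limit or range.

## Working session

There is one attempt and no reset: what is moved stays moved. The work goes in short steps, Python scripts to look and compute and a tool call to move; the robot and the scene stay as the last step left them, time stands still between calls to the robot, and variables do not carry over. Pictures are saved under pics/ and viewed, at most 10 in all, crops included, and the job is handed in when it is done.

Besides the shell and the picture viewer there is one more tool, called after "Emit:" by a JSON object that holds its "method" and its "body". step_arm: Moves the arm, as the interface text tells. Its arguments: {"type":"object","properties":{"grip":{"type":"array"},"delta_pos":{"type":"array"},"rot":{"type":"array"},"force":{"type":"number"}},"required":["grip","delta_pos","rot"]}

```bash
mkdir -p pics; python3 - <<'E'
from bench import *
import cv2,numpy as np
s=read_state();print(s)
for n in("scene","top"):
    cv2.imwrite(f"pics/{n}0.png",camera(n)[:,:,::-1]);p=camera_params(n);print(n,p)
E
```

```text
{'clock': 0.0, 'q': array([ 1.09449806,  0.42671169,  0.0738516 ,  1.60661593, -0.03411929,
        1.11080083, -0.06712117]), 'joint_velocities': array([-2.39655195e-04, -9.26097457e-04, -1.75530985e-04,  9.64505345e-04,
        5.89611970e-05,  4.77322437e-04, -8.45381457e-04]), 'joint_torque': array([-8.44847887e-05, -9.49818778e+01,  3.76136005e+00, -4.63527846e+01,
        1.91523205e-02,  9.95670125e-03, -2.85244494e-05]), 'eef_pos': array([ 0.21653731, -0.63891519,  0.24962021]), 'eef_rot': array([-3.09853440e+00, -5.10753221e-01,  4.43229313e-04]), 'contact_force': array([-0.17666669,  0.07409899, -0.30629913]), 'wrist_torque': array([-0.0297587 ,  0.03931179,  0.06198957]), 'grasp_force': 0.0, 'width': 0.08550311765827791}
scene {'camera_matrix': array([[417.16223336,   0.        , 285.95212325],
       [  0.        , 417.16223336, 211.78704509],
       [  0.        ,   0.        ,   1.        ]]), 'R': array([[-0.72950925, -0.68377919, -0.0161946 ],
       [-0.46895736,  0.51727569, -0.71589445],
       [ 0.4978908 , -0.51465705, -0.69802068]]), 't': array([0.27925443, 0.40012855, 0.79472224])}
top {'camera_matrix': array([[484.51940133,   0.        , 281.5227086 ],
       [  0.        , 484.51940133, 212.79296098],
       [  0.        ,   0.        ,   1.        ]]), 'R': array([[ 0.01583507, -0.99978136,  0.01365565],
       [-0.99487959, -0.01711793, -0.0996071 ],
       [ 0.09981907, -0.01200844, -0.99493314]]), 't': array([-0.14207611,  0.52696619,  1.32481342])}
```

View pics/scene0.png

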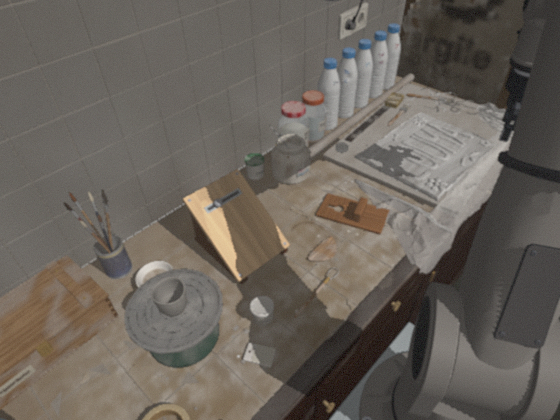

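View pics/top0.png

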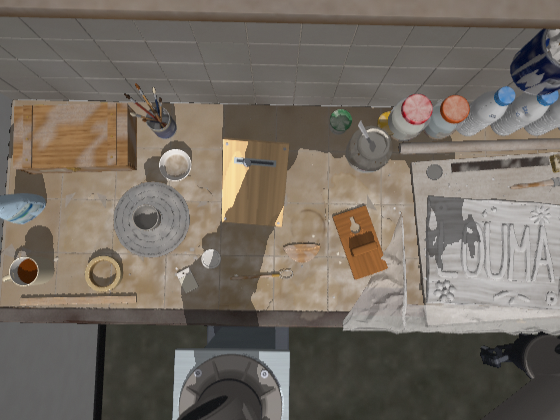

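The scene view shows the float at about (352,212), with the rack at (235,225) and its track at (225,200). In the top view the float is at (360,242) with its keyhole at (353,226), and the track is at (254,162). I'll enlarge both for measuring.

```bash
python3 - <<'E'
import cv2,numpy as np
t=cv2.imread("pics/top0.png");s=cv2.imread("pics/scene0.png")
r=lambda im,x,y,w,h:cv2.resize(im[y:y+h,x:x+w],(400,300),interpolation=cv2.INTER_CUBIC)
# scale: 4
a=np.vstack([np.hstack([r(t,310,204,100,75),r(t,210,130,100,75)]),np.hstack([r(s,305,175,100,75),r(s,180,165,100,75)])])
cv2.imwrite("pics/m0.png",a)
E
```

```text
(no output)
```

View pics/m0.png

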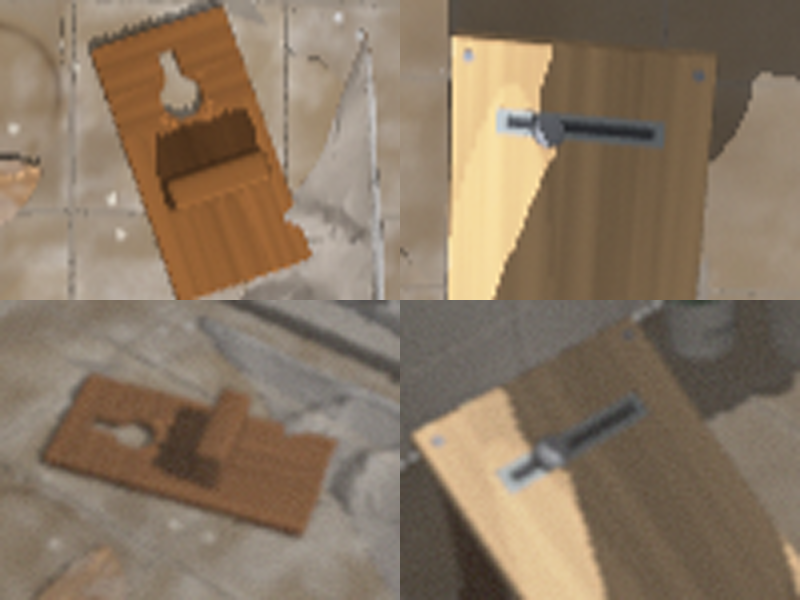

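In this 4x montage, top-view tiles on top and scene tiles below, the float's plate corners in the top tile are (90,45), (222,8), (310,258) and (178,299), with the keyhole at (181,96). The stud head is at (548,130) in the top rack tile and (551,452) in the scene one. It sits left of the track's middle.

```bash
cat > h.py <<'E'
import numpy as np
from scipy.optimize import least_squares
from scipy.spatial.transform import Rotation as Ro
from bench import *
def proj(p,X):
    c=np.atleast_2d(X)@p["R"].T+p["t"];u=c@p["camera_matrix"].T
    return u[:,:2]/u[:,2:]
def panelR(yaw):return (Ro.from_euler('z',yaw)*Ro.from_euler('y',-35,degrees=True)).as_matrix()
E
python3 - <<'E'
from h import *
T=camera_params("top");S=camera_params("scene")
c=lambda o,L:np.array([((a+.5)/4-.5+o[0],(b+.5)/4-.5+o[1]) for a,b in L])
ft=c((310,204),[(90,45),(222,8),(310,258),(178,299),(181,96),(165,183),(262,150),(175,208),(270,178)])
fs=c((305,175),[(42,160),(90,75),(335,137),(303,235),(135,135)])
P=np.array([[95,50,8],[95,-50,8],[-95,-50,8],[-95,50,8],[42,0,4],[-8,36,43],[-8,-36,43],[-32,36,43],[-32,-36,43]])/1e3
def f(v):
    X=P@Ro.from_euler('z',v[3]).as_matrix().T+v[:3]
    return np.r_[(proj(T,X)-ft).ravel(),(proj(S,X[:5])-fs).ravel()]
r=least_squares(f,[.55,-.3,0,.3],loss='soft_l1');v=r.x;print("float",v,np.degrees(v[3]));print(f(v).round(1).reshape(-1,2).tolist())
print("handle",Ro.from_euler('z',v[3]).apply([-.02,0,.033])+v[:3])
pt=c((210,130),[(50,36),(315,52),(98,121),(263,133),(149,130)])
ps=c((180,165),[(12,132),(240,18),(105,183),(243,100),(151,152)])
def g(v):
    Q=np.array([[.055,.085,0],[.055,-.085,0],[0,v[4],0],[0,-v[4],0],[0,v[5],.016]])
    X=Q@panelR(v[3]).T+v[:3]
    return np.r_[(proj(T,X)-pt).ravel(),(proj(S,X)-ps).ravel()]
r=least_squares(g,[.65,0,.12,0,.05,.02],loss='soft_l1');v=r.x;print("panel",v);print(g(v).round(1).reshape(-1,2).tolist())
print(panelR(v[3]))
E
```

```text
float [ 0.4536283  -0.3556947  -0.00424376  0.33554379] 19.225243243060074
[[-0.1, 0.4], [0.0, -1.2], [0.3, -0.1], [-0.2, 0.9], [-0.4, -0.0], [-0.5, -1.5], [-0.1, -1.4], [-0.1, 0.6], [0.8, -0.1], [0.2, -0.4], [0.1, -0.5], [0.9, 1.0], [0.0, -0.1], [0.1, 0.7]]
handle [ 0.43474368 -0.36228035  0.02875624]
panel [ 0.65393913 -0.06001736  0.12855024 -0.06385321  0.05439088  0.02169052]
[[0.3, -0.4], [0.5, 1.1], [-0.3, -0.7], [0.1, -0.3], [-1.1, 0.5], [0.4, 0.5], [-2.1, -1.2], [0.1, 0.1], [-0.1, 0.7], [0.8, -0.4]]
[[ 0.81748267  0.06380983 -0.57240753]
 [-0.05226995  0.99796208  0.03659981]
 [ 0.57357644  0.          0.81915204]]
```

```bash
cat >> h.py <<'E'
def go(pos,R):
    s=read_state();R0=Ro.from_rotvec(s["eef_rot"])
    d=R0.inv().apply(np.array(pos)-s["eef_pos"])*1e3
    w=(R0.inv()*Ro.from_matrix(R)).as_rotvec(degrees=True)
    print("shift first, then turn; mm",d.round(1),"deg",w.round(2),"norm",np.linalg.norm(d).round(1),np.linalg.norm(w).round(2))
def down(yaw): # tool y along yaw, z down
    y=np.array([np.cos(yaw),np.sin(yaw),0]);z=np.array([0,0,-1.]);return np.c_[np.cross(y,z),y,z]
E
python3 - <<'E'
from h import *
go([.435,-.362,.16],down(.3355))
E
```

```text
shift first, then turn; mm [ 295.8 -192.1   89.9] deg [-6.00e-02 -5.00e-02 -9.05e+01] norm 364.0 90.5
```

Emit:
{"method": "step_arm", "body": {"grip": [85,85,85,85,85,85,85,85,85,85], "delta_pos": [[29.6,-19.2,9],[29.6,-19.2,9],[29.6,-19.2,9],[29.6,-19.2,9],[29.6,-19.2,9],[29.6,-19.2,9],[29.6,-19.2,9],[29.6,-19.2,9],[29.6,-19.2,9],[29.6,-19.2,9]], "rot": [[0,0,0],[0,0,0],[0,0,0],[0,0,0],[0,0,0],[0,0,0],[0,0,0],[0,0,0],[0,0,0],[0,0,0]]}}

```text
clock: 0.93
eef_pos: [0.436, -0.3608, 0.1598]
eef_rot: [-3.1, -0.511, 0.0]
contact_force: [1.0, -0.6, -0.4]
width: 0.085
grasp_force: 0.0
```

Emit:
{"method": "step_arm", "body": {"grip": [85,85,85,85,85,85,85,85,85,85,85,85,85,85,85], "delta_pos": [[0,0,0],[0,0,0],[0,0,0],[0,0,0],[0,0,0],[0,0,0],[0,0,0],[0,0,0],[0,0,0],[0,0,0],[0,0,0],[0,0,0],[0,0,0],[0,0,0],[0,0,0]], "rot": [[0,0,-7],[0,0,-7],[0,0,-7],[0,0,-7],[0,0,-7],[0,0,-7],[0,0,-7],[0,0,-7],[0,0,-7],[0,0,-7],[0,0,-7],[0,0,-7],[0,0,-6.5],[0,0,0],[0,0,0]]}}

```text
clock: 2.18
eef_pos: [0.4351, -0.3625, 0.1601]
eef_rot: [-1.824, -2.557, -0.0]
contact_force: [-0.8, -0.1, 0.2]
width: 0.0847
grasp_force: 0.0
```

```bash
python3 - <<'E'
from h import *
import cv2
p=camera_params("wrist");print(p)
im=camera("wrist");cv2.imwrite("pics/w1.png",im[:,:,::-1]);s=read_state();print(s["q"],s["eef_pos"]);go([.435,-.362,.16],down(.3355))
E
```

```text
{'camera_matrix': array([[325.1922621 ,   0.        , 279.72679732],
       [  0.        , 325.1922621 , 211.54296276],
       [  0.        ,   0.        ,   1.        ]]), 'R': array([[ 9.45773138e-01,  3.24827646e-01, -4.14247541e-04],
       [ 3.07152775e-01, -8.93894319e-01,  3.26512051e-01],
       [ 1.05689847e-01, -3.08933564e-01, -9.45192948e-01]]), 't': array([-0.29357896, -0.47079439,  0.13804231])}
[ 0.88795931  0.37558757 -0.37632006  1.91733591  0.17547552  0.88071324
  0.75415761] [ 0.43516977 -0.36247533  0.16014677]
shift first, then turn; mm [ 0.5 -0.   0.1] deg [-0.   -0.02 -0.26] norm 0.5 0.26
```

View pics/w1.png

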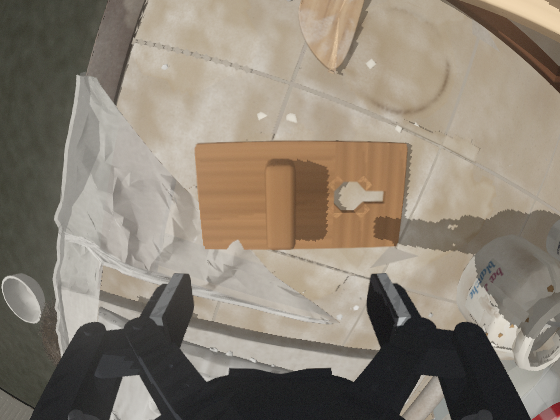

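The wrist view shows the float squarely below, with its plate corners at (195,143), (411,142), (397,247) and (204,249). The keyhole is at (350,196) and the handle at u=281, centred between the jaws.

```bash
cat >> h.py <<'E'
def fish(p,X):
    c=np.atleast_2d(X)@p["R"].T+p["t"];K=p["camera_matrix"]
    rho=np.hypot(c[:,0],c[:,1]);th=np.arctan2(rho,c[:,2])
    return c[:,:2]/rho[:,None]*th[:,None]*K[0,0]+K[:2,2]
E
python3 - <<'E'
from h import *
p=camera_params("wrist")
u=np.array([(411,142),(195,143),(204,249),(397,247),(350,196)])
P=np.array([[95,50,8],[-95,50,8],[-95,-50,8],[95,-50,8],[42,0,8]])/1e3
f=lambda v:(fish(p,P@Ro.from_euler('z',v[3]).as_matrix().T+v[:3])-u).ravel()
v=least_squares(f,[.4536,-.3557,0,.3355]).x
print(v,f(v).round(1));h=Ro.from_euler('z',v[3]).apply([-.02,0,.033])+v[:3];print(h)
print(fish(p,Ro.from_euler('z',v[3]).apply(np.array([[-8,36,43],[-32,36,43],[-8,-36,43],[-32,-36,43]])/1e3)+v[:3]))
go([h[0],h[1],.035],down(v[3]))
E
```

```text
[ 4.54507859e-01 -3.53027857e-01  3.28346169e-04  3.38320004e-01] [-1.3  1.4 -0.4 -0.1 -0.6 -0.9  2.  -1.2  0.5  0.8]
[ 0.43564159 -0.35966591  0.03332835]
[[297.35019211 164.32428467]
 [265.42267588 164.55879528]
 [296.53536288 251.10683526]
 [267.36676521 251.32877153]]
shift first, then turn; mm [  2.5   1.4 125.1] deg [-0.   -0.02 -0.42] norm 125.2 0.43
```

Emit:
{"method": "step_arm", "body": {"grip": [85,85,85,85,85,85,85,85], "delta_pos": [[2.5,1.4,25],[0,0,25],[0,0,25],[0,0,20],[0,0,15],[0,0,10],[0,0,5],[0,0,0]], "rot": [[0,0,-0.4],[0,0,0],[0,0,0],[0,0,0],[0,0,0],[0,0,0],[0,0,0],[0,0,0]]}}

```text
clock: 2.9
eef_pos: [0.4357, -0.3593, 0.0346]
eef_rot: [-1.811, -2.565, -0.0]
contact_force: [-0.5, -0.0, 0.5]
width: 0.0847
grasp_force: 0.0
```

Emit:
{"method": "step_arm", "body": {"grip": [20,20,20,20,20,20,20,20,20,20,20,20], "delta_pos": [[0,0,0],[0,0,0],[0,0,0],[0,0,0],[0,0,0],[0,0,0],[0,0,0],[0,0,0],[0,0,0],[0,0,0],[0,0,0],[0,0,0]], "rot": [[0,0,0],[0,0,0],[0,0,0],[0,0,0],[0,0,0],[0,0,0],[0,0,0],[0,0,0],[0,0,0],[0,0,0],[0,0,0],[0,0,0]], "force": 70}}

```text
clock: 3.9
eef_pos: [0.4361, -0.3599, 0.036]
eef_rot: [1.81, 2.567, -0.0]
contact_force: [-2.3, 0.3, 7.9]
width: 0.0229
grasp_force: 69.7
```

```bash
cat >> h.py <<'E'
PO=np.array([.6539,-.0600,.1285]);PY=-.0639
def hang(x,y,z,dyaw=0): # float origin in panel coords (m), TCP pose for it
    R=panelR(PY);G=R@np.array([x-.02,y,z+.035])+PO
    return G,np.c_[R[:,1],R[:,0],-R[:,2]]
E
python3 - <<'E'
from h import *
G,R=hang(-.042,.020,.08);print(G)
go(G+[0,0,0],R); s=read_state();go([*s["eef_pos"][:2],.25],Ro.from_rotvec(s["eef_rot"]).as_matrix())
R0=Ro.from_rotvec(s["eef_rot"]).inv();print(R0.apply(G-[*s["eef_pos"][:2],.25])*1e3)
E
```

```text
[ 0.53866669 -0.03258565  0.18714075]
shift first, then turn; mm [ 273.8  206.5 -151.3] deg [-34.48  -7.07  22.55] norm 374.8 41.8
shift first, then turn; mm [-2.00e-01  1.00e-01 -2.14e+02] deg [ 0. -0. -0.] norm 214.0 0.0
[273.93101371 206.3927313   62.71671362]
```

Emit:
{"method": "step_arm", "body": {"grip": [20,20,20,20,20,20,20,20,20], "delta_pos": [[0,0,-10],[0,0,-20],[0,0,-30],[0,0,-30],[0,0,-30],[0,0,-30],[0,0,-30],[0,0,-24],[0,0,-10]], "rot": [[0,0,0],[0,0,0],[0,0,0],[0,0,0],[0,0,0],[0,0,0],[0,0,0],[0,0,0],[0,0,0]]}}

```text
clock: 4.65
eef_pos: [0.4366, -0.3599, 0.2534]
eef_rot: [1.808, 2.564, -0.0]
contact_force: [1.1, -0.2, -2.6]
width: 0.023
grasp_force: 69.3
```

Emit:
{"method": "step_arm", "body": {"grip": [20,20,20,20,20,20,20,20,20,20,20,20,20,20,20,20,20,20,20], "delta_pos": [[13,10,0],[27,20,0],[27,20,0],[27,20,0],[27,20,0],[27,20,0],[27,20,0],[27,20,0],[27,20,0],[27,20,0],[18,16,0],[0,0,0],[0,0,0],[0,0,0],[0,0,0],[0,0,0],[0,0,0],[0,0,0],[0,0,0]], "rot": [[0,0,0],[0,0,0],[0,0,0],[0,0,0],[0,0,0],[0,0,0],[0,0,0],[0,0,0],[0,0,0],[0,0,0],[0,0,0],[-4.9,-1,3.2],[-4.9,-1,3.2],[-4.9,-1,3.2],[-4.9,-1,3.2],[-4.9,-1,3.2],[-4.9,-1,3.2],[-5,-1,3.3],[0,0,0]]}}

```text
clock: 6.23
eef_pos: [0.5355, -0.0336, 0.2475]
eef_rot: [1.93, 1.833, 0.544]
contact_force: [-1.0, -0.4, -3.7]
width: 0.0226
grasp_force: 70.0
```

```bash
python3 - <<'E'
from h import *
G,R=hang(-.042,.020,.08)
s=read_state();print(s["q"],s["eef_pos"],s["contact_force"],s["width"],s["grasp_force"]);go(G,R)
E
```

```text
[ 0.48603472 -0.0042354  -0.58807871  2.28969702  0.31392132  0.29134178
 -0.42941647] [ 0.53547549 -0.03364514  0.2474839 ] [-1.04756637 -0.35681908 -3.70052173] 0.02259474787793053 69.9587631225586
shift first, then turn; mm [  1.6 -30.7  52.1] deg [-1.54 -0.03  0.7 ] norm 60.4 1.69
```

Emit:
{"method": "step_arm", "body": {"grip": [20,20,20,20,20,20], "delta_pos": [[0.6,-10,15],[1,-10,15],[0,-7,12],[0,-3.7,7],[0,0,3.1],[0,0,0]], "rot": [[-0.5,0,0.2],[-0.5,0,0.2],[-0.5,0,0.3],[0,0,0],[0,0,0],[0,0,0]]}}

```text
clock: 6.73
eef_pos: [0.5422, -0.0343, 0.1955]
eef_rot: [1.92, 1.815, 0.559]
contact_force: [0.1, -0.6, -2.9]
width: 0.0225
grasp_force: 69.9
```

```bash
python3 - <<'E'
from h import *
import cv2,pickle
G,R=hang(-.042,.020,.08)
s=read_state();print(s["q"],s["eef_pos"]);go(G,R)
p=camera_params("wrist");im=camera("wrist");pickle.dump(p,open("w2.pkl","wb"))
cv2.imwrite("pics/w2raw.png",im[:,:,::-1]);cv2.imwrite("pics/w2.png",im[:,:,::-1])
E
```

```text
[ 0.36866727  0.09771856 -0.50187772  2.34928511  0.95458354  0.18591036
 -1.07267689] [ 0.54215137 -0.03431406  0.19553142]
shift first, then turn; mm [ 1.6 -7.7  4.9] deg [-0.39  0.13  0.48] norm 9.2 0.63
```

View pics/w2.png

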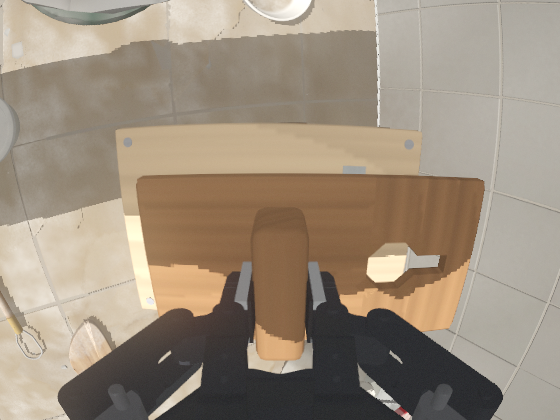

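The wrist view shows the float gripped straight, with the panel behind it and the keyhole at (388,262). No stud is visible there yet. The wrist joint q6 is near its limit of 0.16, so I'll fit a kinematic model to check that the hanging poses can be reached.

```bash
cat > kin.py <<'E'
from h import *
import itertools
D=[([1.09449806,.42671169,.0738516,1.60661593,-.03411929,1.11080083,-.06712117],[.21653731,-.63891519,.24962021],[-3.0985344,-.510753221,.00044]),
([.88795931,.37558757,-.37632006,1.91733591,.17547552,.88071324,.75415761],[.43516977,-.36247533,.16014677],[-1.824,-2.557,0]),
([.48603472,-.0042354,-.58807871,2.28969702,.31392132,.29134178,-.42941647],[.53547549,-.03364514,.2474839],[1.93,1.833,.544]),
([.36866727,.09771856,-.50187772,2.34928511,.95458354,.18591036,-1.07267689],[.54215137,-.03431406,.19553142],[1.92,1.815,.559])]
E_=lambda ax,a:Ro.from_euler(ax,a)
def frames(q,sg,o):
    R=E_('z',sg[0]*q[0]+o[0])*E_('y',sg[1]*q[1]);A=[R]
    R=R*E_('z',sg[2]*q[2]+o[1])*E_('y',sg[1]*q[3]);A.append(R)
    R=R*E_('z',sg[3]*q[4]+o[2])*E_('y',sg[1]*q[5]);A.append(R)
    A.append(R*E_('z',sg[4]*q[6]+o[3]));return A
E
cat > fit.py <<'E'
from kin import *
best=[]
for sg in itertools.product([1,-1],[1],[1,-1],[1,-1],[1,-1]):
    f=lambda o:np.concatenate([(frames(q,sg,o)[3].inv()*Ro.from_rotvec(r)).as_rotvec() for q,p,r in D])
    for s in [0,1.57,3.14,-1.57]:
      for s1 in (0,3.14,1.57,-1.57):
        r=least_squares(f,[s1,0,0,s]);best.append((r.cost,sg,r.x))
best.sort(key=lambda b:b[0])
for b in best[:12]:print(b)
c,sg,o=best[0]
A=[];y=[]
for q,p,r in D:
    F=[a.as_matrix() for a in frames(q,sg,o)];z1=Ro.from_euler('z',sg[0]*q[0]+o[0]).as_matrix()
    A.append(np.c_[z1[:,[0]],[0,0,1],F[0][:,[2]],F[1][:,[2]],F[2][:,[2]]]);y+=p
A=np.vstack(A);x,*_=np.linalg.lstsq(A,y,rcond=None);print(x,(A@x-y)*1e3)
E
python3 fit.py
```

```text
(np.float64(3.948206600282696e-07), (-1, 1, -1, -1, -1), array([ 6.28402770e+00, -6.95046352e-04,  2.24552810e-04,  1.57062461e+00]))
(np.float64(3.948206600283639e-07), (-1, 1, -1, -1, -1), array([ 8.42391675e-04, -6.95046726e-04,  2.24553024e-04,  1.57062461e+00]))
(np.float64(3.9482066002837454e-07), (-1, 1, -1, -1, -1), array([ 8.42391522e-04, -6.95046479e-04,  2.24552896e-04,  1.57062461e+00]))
(np.float64(3.948206600283857e-07), (-1, 1, -1, -1, -1), array([ 8.42391332e-04, -6.95046145e-04,  2.24552715e-04,  1.57062461e+00]))
(np.float64(3.9482066002839185e-07), (-1, 1, -1, -1, -1), array([ 8.42392076e-04, -6.95047209e-04,  2.24553236e-04,  1.57062461e+00]))
(np.float64(3.9482066002843876e-07), (-1, 1, -1, -1, -1), array([ 8.42391249e-04, -6.95046067e-04,  2.24552686e-04,  1.57062461e+00]))
(np.float64(3.948206600284621e-07), (-1, 1, -1, -1, -1), array([ 8.42391487e-04, -6.95046210e-04,  2.24552702e-04,  1.57062461e+00]))
(np.float64(3.948206600284893e-07), (-1, 1, -1, -1, -1), array([ 8.42391571e-04, -6.95046475e-04,  2.24552868e-04, -4.71256070e+00]))
(np.float64(3.9482066002850737e-07), (-1, 1, -1, -1, -1), array([ 8.42392002e-04, -6.95047276e-04,  2.24553329e-04,  1.57062461e+00]))
(np.float64(3.948206600285421e-07), (-1, 1, -1, -1, -1), array([ 8.42391987e-04, -6.95047252e-04,  2.24553312e-04,  1.57062461e+00]))
(np.float64(3.948206600285482e-07), (-1, 1, -1, -1, -1), array([ 6.28402770e+00, -6.95045644e-04,  2.24552429e-04,  1.57062461e+00]))
(np.float64(3.948206600285716e-07), (-1, 1, -1, -1, -1), array([ 8.42391769e-04, -6.95046715e-04,  2.24552975e-04,  1.57062461e+00]))
[0.12636    0.2275563  0.46984136 0.38206131 0.24756225] [ 61.97705771  38.27787226 -11.95705694  22.0006331   10.05444101
  13.59170384  -2.28832029  -4.10094742  -7.22269515   2.93088976
   8.85713228   5.58804825]
```

```bash
cat >> kin.py <<'E'
sg=(-1,1,-1,-1,-1);o=(0,0,0,np.pi/2)
def rows(q):
    F=[a.as_matrix() for a in frames(q,sg,o)];z1=E_('z',-q[0]).as_matrix()
    return np.c_[z1[:,0],z1[:,1],[0,0,1],F[0][:,2],F[0][:,0],F[1][:,2],F[1][:,1],F[2][:,2],F[2][:,0]],F[3]
def solve(D):
    A=np.vstack([rows(q)[0] for q,*_ in D]);y=np.concatenate([d[1] for d in D])
    x,res,rk,sv=np.linalg.lstsq(A,y,rcond=1e-4);return x,(A@x-y)*1e3,sv
E
python3 - <<'E'
from kin import *
x,r,sv=solve(D);print(x.round(4),r.round(1),sv)
s=read_state()
import itertools
# alternative column sets
for name,ix in {"y":[0,1,2,3,5,6,7],"x":[0,1,2,3,4,5,7,8],"noF1y":[0,1,2,3,5,7]}.items():
    A=np.vstack([rows(q)[0][:,ix] for q,*_ in D]);y=np.concatenate([d[1] for d in D])
    z=np.linalg.lstsq(A,y,rcond=None)[0];print(name,z.round(4),((A@z-y)*1e3).round(1))
E
```

```text
[ 5.000e-04 -2.810e-02  2.834e-01  5.550e-01 -6.000e-04  4.930e-01
 -3.620e-02  3.210e-01 -2.000e-04] [ 0.   0.  -0.  -0.  -0.   0.   0.1  0.   0.  -0.  -0.  -0. ] [3.89482776 3.29465924 2.93364527 0.89632435 0.58620436 0.40181851
 0.19695643 0.11685783 0.09123621]
y [-2.000e-04 -2.800e-02  2.836e-01  5.552e-01  4.934e-01 -3.620e-02
  3.208e-01] [ 0.   0.   0.  -0.   0.  -0.   0.   0.1  0.1 -0.  -0.1 -0. ]
x [ 0.0163 -0.0628  0.3225  0.5152  0.0025  0.4898  0.3259 -0.0046] [ 3.9 -4.8 -3.  -4.4  4.9  3.   0.7 -2.3 -0.5 -0.7  1.2  0.5]
noF1y [ 0.0134 -0.0624  0.3179  0.53    0.4944  0.3327] [ 4.5 -5.  -2.  -4.9  5.5  3.2 -0.3 -1.  -1.5  0.6 -0.6  0.3]
```

```bash
cat >> kin.py <<'E'
C=np.array([0,-.028,.2836,.5552,0,.4934,-.0362,.3208,0])
LO=np.array([-2.85,-.5,-1.23,.21,-1.02,.16,-2.73]);HI=np.array([2.85,2.14,1.37,2.46,4.16,2.05,2.73])
def fk(q):
    A,R=rows(q);return A@C,R
def ik(pos,R,q0,w=1e-3):
    T=Ro.from_matrix(R)
    def f(q):
        p,r=fk(q);return np.r_[(p-pos)*10,(r.inv()*T).as_rotvec()*3,w*(q-q0)]
    s=least_squares(f,np.clip(q0,LO+.001,HI-.001),bounds=(LO,HI));e=f(s.x)
    return s.x,np.linalg.norm(e[:3])*100,np.degrees(np.linalg.norm(e[3:6]))/3
E
python3 - <<'E'
from kin import *
q=read_state()["q"]
for a in [(-.042,.02,.08),(-.042,.02,.05),(-.042,.02,.02),(-.042,.02,0),(-.057,.02,0),(-.072,.02,0)]:
    G,R=hang(*a)
    q,e,ea=ik(G,R,q);print(a,q.round(3),"mm",e.round(2),"deg",ea.round(2))
print("random: end")
rng=np.random.default_rng(0)
for a in [(-.042,.02,.0),(-.072,.02,0)]:
  L=[]
  for flip in (0,1):
    G,R=hang(*a)
    if flip:R=R@np.diag([-1,-1,1])
    for i in range(60):
        q1,e,ea=ik(G,R,rng.uniform(LO,HI))
        if e<.5 and ea<.2:L.append((flip,*q1.round(2)))
  print(a,len(L));[print(l) for l in sorted(L)[::max(1,len(L)//10)]]
E
```

```text
Traceback (most recent call last):
  File "kin.py", line 28, in ik
    s=least_squares(f,np.clip(q0,LO+.001,HI-.001),bounds=(LO,HI));e=f(s.x)
  File "kin.py", line 27, in f
    p,r=fk(q);return np.r_[(p-pos)*10,(r.inv()*T).as_rotvec()*3,w*(q-q0)]
                                       ^^^^^
AttributeError: 'numpy.ndarray' object has no attribute 'inv'
```

```bash
sed -i 's/return A@C,R$/return A@C,Ro.from_matrix(R)/' kin.py
cat > t.py <<'E'
from kin import *
q=read_state()["q"];print(fk(q)[0]-read_state()["eef_pos"])
for a in [(-.042,.02,.08),(-.042,.02,.05),(-.042,.02,.02),(-.042,.02,0),(-.057,.02,0),(-.072,.02,0)]:
    G,R=hang(*a)
    q,e,ea=ik(G,R,q);print(a,q.round(3),"mm",e.round(2),"deg",ea.round(2))
rng=np.random.default_rng(0)
for a in [(-.042,.02,.0),(-.072,.02,0)]:
  L=[]
  for flip in (0,1):
    G,R=hang(*a)
    if flip:R=R@np.diag([-1,-1,1])
    for i in range(30):
        q1,e,ea=ik(G,R,rng.uniform(LO,HI))
        if e<.5 and ea<.2:L.append((flip,*q1.round(2)))
  print(a,len(L));[print(*l) for l in sorted(L)[::max(1,len(L)//10)]]
E
timeout 500 python3 t.py
```

```text
[ 9.01055657e-05 -1.66961544e-04  3.56818394e-05]
(-0.042, 0.02, 0.08) [ 0.327  0.105 -0.466  2.37   1.135  0.17  -1.267] mm 0.0 deg 0.0
(-0.042, 0.02, 0.05) [ 0.349  0.19  -0.497  2.356  1.519  0.191 -1.635] mm 0.0 deg 0.0
(-0.042, 0.02, 0.02) [ 0.412  0.281 -0.573  2.334  1.759  0.246 -1.847] mm 0.0 deg 0.0
(-0.042, 0.02, 0) [ 0.439  0.341 -0.608  2.318  1.858  0.287 -1.926] mm 0.0 deg 0.0
(-0.057, 0.02, 0) [ 0.474  0.354 -0.651  2.346  1.937  0.315 -2.003] mm 0.0 deg 0.0
(-0.072, 0.02, 0) [ 0.505  0.368 -0.691  2.373  2.004  0.346 -2.069] mm 0.0 deg 0.0
(-0.042, 0.02, 0.0) 40
0 -0.86 0.44 0.91 2.39 4.16 0.3 1.9
0 0.01 0.29 -0.13 2.34 2.2 0.16 -2.33
0 0.36 0.33 -0.52 2.32 1.9 0.26 -1.98
0 0.81 0.48 -1.05 2.3 1.74 0.49 -1.72
0 0.93 0.59 -1.23 2.3 1.73 0.62 -1.64
1 -0.62 0.34 0.6 2.38 3.78 0.16 -0.83
1 0.01 0.29 -0.13 2.34 2.2 0.16 0.82
1 0.36 0.33 -0.52 2.32 1.9 0.26 1.16
1 0.89 0.55 -1.17 2.3 1.73 0.57 1.48
1 0.93 0.59 -1.23 2.3 1.73 0.62 1.5
(-0.072, 0.02, 0) 46
0 -1.0 0.61 1.12 2.45 4.16 0.51 1.84
0 -0.52 0.33 0.47 2.43 3.36 0.19 2.73
0 0.26 0.32 -0.41 2.39 2.17 0.27 -2.28
0 0.49 0.37 -0.68 2.37 2.01 0.34 -2.08
0 0.79 0.48 -1.03 2.36 1.87 0.5 -1.86
0 0.93 0.61 -1.23 2.35 1.82 0.64 -1.74
0 0.93 0.61 -1.23 2.35 1.82 0.64 -1.74
1 -0.84 0.45 0.88 2.44 3.95 0.33 -1.05
1 -0.22 0.3 0.13 2.41 2.78 0.18 0.2
1 -0.04 0.3 -0.08 2.4 2.5 0.2 0.5
1 0.4 0.34 -0.57 2.38 2.07 0.31 0.99
1 0.73 0.45 -0.95 2.36 1.89 0.46 1.24
```

```bash
cat > pan.py <<'E'
from h import *
import pickle
T=camera_params("top");S=camera_params("scene");W=pickle.load(open("w2.pkl","rb"))
c=lambda o,L:np.array([((a+.5)/4-.5+o[0],(b+.5)/4-.5+o[1]) for a,b in L])
pt=np.r_[c((210,130),[(50,36),(315,52),(98,121),(263,133),(149,130)]),[(222,224),(283,226)]]
ps=np.r_[c((180,165),[(12,132),(240,18),(105,183),(243,100),(151,152)]),[(240,281),(288,240)]]
pw=np.array([(421,131),(117,128),(354,166)])
def g(v):
    Q=np.array([[.055,.085,0],[.055,-.085,0],[0,v[4],0],[0,-v[4],0],[0,v[5],.016],[-.19,.085,0],[-.19,-.085,0]])
    tr=lambda Q:Q@panelR(v[3]).T+v[:3]
    X=tr(Q)
    return np.r_[(proj(T,X)-pt).ravel(),(proj(S,X)-ps).ravel(),(fish(W,tr(Q[[0,5,2]]))-pw).ravel()]
r=least_squares(g,[.654,-.06,.128,-.06,.054,.02],loss='soft_l1');v=r.x;print("panel",v);print(g(v).round(1).reshape(-1,2).tolist())
E
python3 pan.py
```

```text
panel [ 0.65502034 -0.05889585  0.128977   -0.06892399  0.05464783  0.02027172]
[[-0.0, -1.0], [0.2, 0.8], [-0.8, -1.3], [-0.2, -0.7], [-1.0, 0.0], [-1.4, -3.6], [-1.8, -0.4], [-0.2, 0.3], [-2.6, -1.3], [-0.7, 0.0], [-0.6, 0.6], [0.5, -0.8], [-1.4, -0.2], [1.6, 4.3], [0.3, 0.8], [-0.7, 1.8], [-1.1, 0.0]]
```

```bash
sed -i 's/^PO=.*/PO=np.array([.6550,-.0590,.1288]);PY=-.067/' h.py
cat > tf.py <<'E'
from h import *
import pickle
W=pickle.load(open("w2.pkl","rb"));s=read_state()
R0=Ro.from_rotvec(s["eef_rot"]);p0=s["eef_pos"]
u=np.array([(137,178),(484,181),(449,330),(388,262),(440,262)])
P=np.array([[-95,50,8],[95,50,8],[95,-50,8],[42,0,8],[76,0,8]])/1e3
B=Ro.from_matrix(np.array([[0,1,0],[1,0,0],[0,0,-1.]])) # float axes in tool
def f(v):
    X=R0.apply((B*Ro.from_rotvec(v[3:])).apply(P)+v[:3])+p0
    return np.r_[(fish(W,X)-u).ravel(),v[3:]*50,(v[:3]-[0,.02,.035])*300]
r=least_squares(f,[0,.02,.035,0,0,0]);print("offset in tool mm",r.x[:3]*1e3,"rot deg",np.degrees(r.x[3:]));print(f(r.x)[:10].round(1))
from kin import *
G,R=hang(-.042,.02,.03);go(G,R);print(ik(G,R,s["q"]))
E
python3 tf.py
```

```text
offset in tool mm [-1.22051457 18.4790364  40.1695278 ] rot deg [-0.81633096 -1.53553758  0.1341387 ]
[-0.4 -1.2 -1.  -0.4  0.4 -2.5 -0.2  2.8  1.2  0.9]
shift first, then turn; mm [ 2.8 -6.7 55.6] deg [-0.34  0.    0.6 ] norm 56.1 0.69
(array([ 0.48860497,  0.26906478, -0.66097178,  2.3341601 ,  1.66261447,
        0.26219028, -1.75300497]), np.float64(0.000143694112342631), np.float64(5.592416848724467e-05))
```

Emit:
{"method": "step_arm", "body": {"grip": [20,20,20,20,20,20,20,20,20,20,20,20], "delta_pos": [[0.3,-0.7,5.5],[0.3,-0.7,5.5],[0.3,-0.7,5.5],[0.3,-0.7,5.5],[0.3,-0.7,5.5],[0.3,-0.7,5.5],[0.3,-0.7,5.5],[0.3,-0.7,5.5],[0.3,-0.7,5.5],[0.1,-0.4,5.5],[0,0,0],[0,0,0]], "rot": [[-0.3,0,0.6],[0,0,0],[0,0,0],[0,0,0],[0,0,0],[0,0,0],[0,0,0],[0,0,0],[0,0,0],[0,0,0],[0,0,0],[0,0,0]]}}

```text
clock: 7.78
eef_pos: [0.5685, -0.0332, 0.1479]
eef_rot: [1.928, 1.8, 0.57]
contact_force: [0.5, -0.1, -3.0]
width: 0.0224
grasp_force: 69.8
```

```bash
python3 - <<'E'
from h import *
import cv2,pickle
G,R=hang(-.042,.020,.03)
s=read_state();print(s["clock"],s["q"].round(3),s["eef_pos"],s["contact_force"]);go(G,R)
p=camera_params("wrist");im=camera("wrist");pickle.dump((p,s["eef_pos"],s["eef_rot"]),open("w3.pkl","wb"))
t=camera("top");S=camera("scene")
r=lambda im,x,y,w,h:cv2.resize(im[y:y+h,x:x+w],(400,300),interpolation=cv2.INTER_CUBIC)
a=np.vstack([np.hstack([cv2.resize(im,(400,300)),r(im,320,200,160,120)]),np.hstack([r(t,210,130,100,75),r(S,180,165,100,75)])])
cv2.imwrite("pics/m3.png",a[:,:,::-1]);cv2.imwrite("pics/w3.png",im[:,:,::-1])
E
```

```text
7.7833 [ 0.314  0.238 -0.466  2.343  1.696  0.208 -1.81 ] [ 0.56852257 -0.03324659  0.14786816] [ 0.4547086  -0.14598355 -3.03002666]
shift first, then turn; mm [ 0.1 -0.8  1.1] deg [ 0.07  0.01 -0.1 ] norm 1.4 0.12
```

View pics/m3.png

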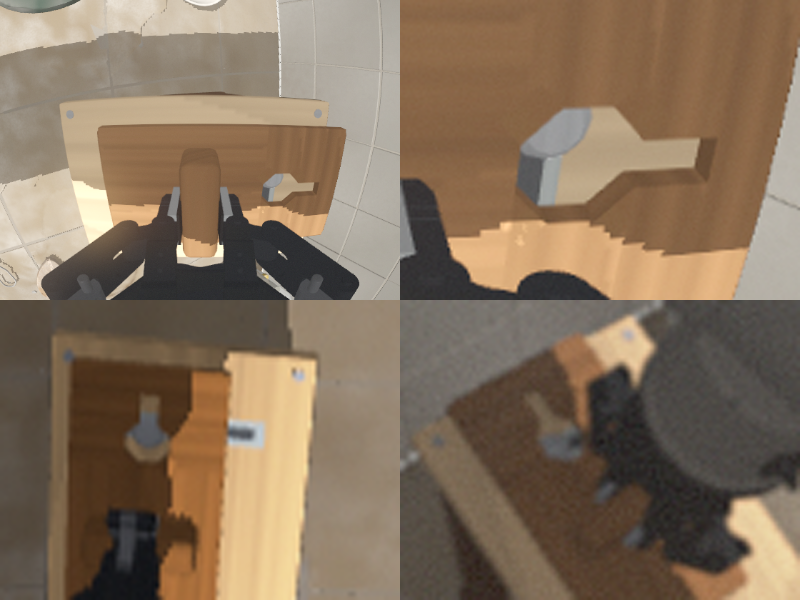

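The montage shows the stud head's grey top through the large hole. In the wrist crop it sits at the hole's upper left, (555,140) against a hole spanning 518-640 by 107-220, and in the top view it is laterally centred at (146,435). I'll compare this with projections.

```bash
cat > ov.py <<'E'
from h import *
import pickle
W,p0,r0=pickle.load(open("w3.pkl","rb"));R0=Ro.from_rotvec(r0);Rp=panelR(PY)
B=Ro.from_matrix(np.array([[0,1,0],[1,0,0],[0,0,-1.]]))
th=np.linspace(0,2*np.pi,25)[:-1]
circ=lambda x,y,z,r:np.c_[x+r*np.cos(th),y+r*np.sin(th),0*th+z]
pan=lambda Q:np.atleast_2d(Q)@Rp.T+PO
flo=lambda P:R0.apply(B.apply(np.atleast_2d(P))+[0,.02,.035])+p0
T=camera_params("top");S=camera_params("scene")
cw=lambda X:(fish(W,X)-[320,200])*2.5+[400,0]
ct=lambda X:(proj(T,X)-[210,130])*4+[0,300]
cs=lambda X:(proj(S,X)-[180,165])*4+[400,300]
ext=lambda a:(a.min(0).round().astype(int).tolist(),a.max(0).round().astype(int).tolist())
for n,c in(("wrist",cw),("top",ct),("scene",cs)):
    print(n,"hole top",ext(c(flo(circ(.042,0,.008,.0150)))),"hole bot",ext(c(flo(circ(.042,0,0,.0150)))),"slot end",c(flo([.076,0,.008])).round(),
     "head low",ext(c(pan(circ(0,.02,.011,.011)))),"head top",ext(c(pan(circ(0,.02,.017,.0075)))),"head top ctr",c(pan([0,.02,.017])).round(),"per mm x,y",((c(pan([.01,.02,.017]))-c(pan([0,.02,.017])))/10).round(1),((c(pan([0,.03,.017]))-c(pan([0,.02,.017])))/10).round(1))
print("cam in panel",(-W["R"].T@W["t"]-PO)@Rp)
E
python3 ov.py
```

```text
wrist hole top ([516, 104], [642, 223]) hole bot ([507, 89], [630, 205]) slot end [[713. 159.]] head low ([501, 71], [584, 151]) head top ([520, 94], [578, 149]) head top ctr [[549. 122.]] per mm x,y [[ 3.8 -0.1]] [[ 0.5 -3.8]]
top hole top ([117, 420], [164, 464]) hole bot ([119, 415], [166, 458]) slot end [[143. 392.]] head low ([128, 410], [162, 441]) head top ([132, 419], [156, 440]) head top ctr [[144. 429.]] per mm x,y [[ 0.1 -1.4]] [[-1.5 -0.1]]
scene hole top ([536, 411], [585, 457]) hole bot ([533, 415], [581, 461]) slot end [[529. 388.]] head low ([533, 433], [568, 467]) head top ([541, 435], [564, 458]) head top ctr [[553. 447.]] per mm x,y [[-0.9 -1.3]] [[-1.3  0.8]]
cam in panel [-0.06093122  0.10419592  0.18996091]
```

```bash
cat >> ov.py <<'E'
import cv2
im=cv2.imread("pics/w3.png")
k=7;x0,y0,w,h=350,225,114,80
a=cv2.resize(im[y0:y0+h,x0:x0+w],None,fx=k,fy=k,interpolation=cv2.INTER_CUBIC)
b=a.copy()
for X,col in((pan(circ(0,.02,.011,.011)),(0,0,255)),(pan(circ(0,.02,.017,.0075)),(0,255,0)),(flo(circ(.042,0,.008,.0145)),(255,0,0)),(pan(circ(0,.02,0,.004)),(0,255,255))):
    q=((fish(W,X)-[x0,y0]+.5)*k).astype(np.int32);cv2.polylines(a,[q[:,None]],True,col,1)
cv2.imwrite("pics/ov3.png",a)
E
python3 ov.py>/dev/null
```

```text
(no output)
```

View pics/ov3.png

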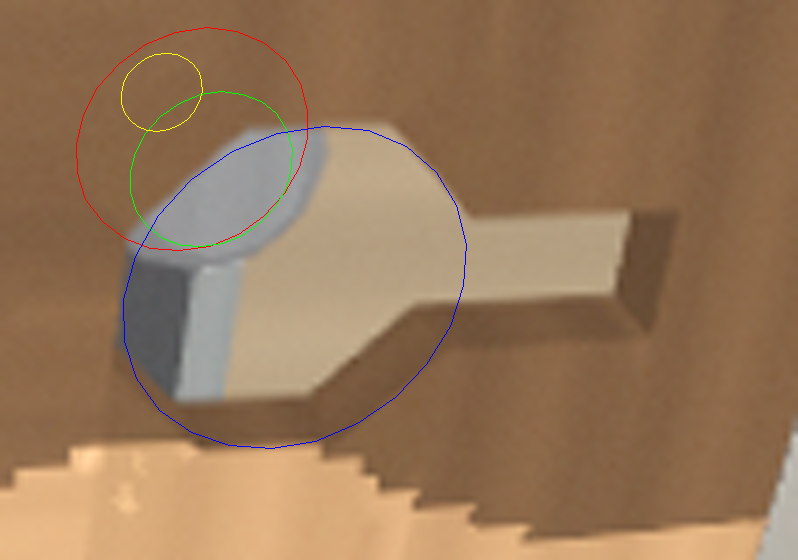

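The overlay shows the grey head edge about 2.7 px right and 2 px below the prediction; the grey band below it is the track. That puts the stud about +1.7 mm in x and −1.3 mm in y from my model.

```bash
python3 - <<'E'
from h import *
go(*hang(-.0403,.0187,.020));go(*hang(-.0403,.0187,.0))
E
```

```text
shift first, then turn; mm [-1.4  0.8 11.4] deg [ 0.1  -0.02 -0.11] norm 11.6 0.15
shift first, then turn; mm [-1.4  0.8 31.4] deg [ 0.1  -0.02 -0.11] norm 31.5 0.15
```

Emit:
{"method": "step_arm", "body": {"grip": [20,20,20,20,20,20,20,20,20], "delta_pos": [[-0.7,0.4,2],[-0.7,0.4,2],[0,0,2],[0,0,2],[0,0,2],[0,0,2],[0,0,2],[0,0,2],[0,0,0]], "rot": [[0.1,0,-0.1],[0,0,0],[0,0,0],[0,0,0],[0,0,0],[0,0,0],[0,0,0],[0,0,0],[0,0,0]]}}

```text
clock: 8.68
eef_pos: [0.578, -0.0348, 0.1346]
eef_rot: [1.928, 1.803, 0.569]
contact_force: [0.6, 0.2, -3.1]
width: 0.0228
grasp_force: 69.8
```

Emit:
{"method": "step_arm", "body": {"grip": [20,20,20,20,20,20], "delta_pos": [[0,0,1.5],[0,0,1.5],[0,0,1.5],[0,0,1.5],[0,0,0],[0,0,0]], "rot": [[0,0,0],[0,0,0],[0,0,0],[0,0,0],[0,0,0],[0,0,0]]}}

```text
clock: 9.18
eef_pos: [0.5813, -0.0351, 0.13]
eef_rot: [1.928, 1.803, 0.569]
contact_force: [0.3, -0.2, -2.9]
width: 0.0229
grasp_force: 69.8
```

```bash
python3 - <<'E'
from h import *
s=read_state();print(s["clock"],s["q"].round(3),s["contact_force"]);go(*hang(-.0403,.0187,.0))
E
```

```text
9.1833 [ 0.35   0.301 -0.505  2.324  1.83   0.241 -1.921] [ 0.32604023 -0.15105328 -2.9238419 ]
shift first, then turn; mm [-0.3  0.5  9.1] deg [-0.04 -0.05 -0.03] norm 9.1 0.07
```

Emit:
{"method": "step_arm", "body": {"grip": [20,20,20,20,20,20], "delta_pos": [[-0.2,0.3,1.3],[0,0,1.3],[0,0,1.3],[0,0,1.3],[0,0,0],[0,0,0]], "rot": [[0,0,0],[0,0,0],[0,0,0],[0,0,0],[0,0,0],[0,0,0]]}}

```text
clock: 9.68
eef_pos: [0.5841, -0.0354, 0.1268]
eef_rot: [1.926, 1.802, 0.569]
contact_force: [-29.0, 0.6, 32.2]
width: 0.0229
grasp_force: 76.3
```

Emit:
{"method": "step_arm", "body": {"grip": [20,20,20,20], "delta_pos": [[0,0,1],[0,0,1],[0,0,0],[0,0,0]], "rot": [[0,0,0],[0,0,0],[0,0,0],[0,0,0]]}}

```text
clock: 10.02
eef_pos: [0.5849, -0.0353, 0.1257]
eef_rot: [1.925, 1.802, 0.569]
contact_force: [-45.1, 0.5, 53.0]
width: 0.0224
grasp_force: 83.5
```

Emit:
{"method": "step_arm", "body": {"grip": [20,20,20], "delta_pos": [[0,0,1],[0,0,0],[0,0,0]], "rot": [[0,0,0],[0,0,0],[0,0,0]]}}

```text
clock: 10.27
eef_pos: [0.5856, -0.0353, 0.125]
eef_rot: [1.925, 1.802, 0.569]
contact_force: [-45.7, 1.9, 53.5]
width: 0.0227
grasp_force: 86.3
```

```bash
python3 - <<'E'
from h import *
import cv2,pickle
s=read_state();Rp=panelR(PY)
print(s["clock"],"F panel",s["contact_force"]@Rp,"M tool",Ro.from_rotvec(s["eef_rot"]).inv().apply(s["wrist_torque"]));go(*hang(-.0403,.0187,.0))
p=camera_params("wrist");im=camera("wrist");t=camera("top");S=camera("scene")
pickle.dump((p,s["eef_pos"],s["eef_rot"]),open("w4.pkl","wb"))
r=lambda im,x,y,w,h:cv2.resize(im[y:y+h,x:x+w],(400,300),interpolation=cv2.INTER_CUBIC)
a=np.vstack([np.hstack([cv2.resize(im,(400,300)),r(im,350,225,100,75)]),np.hstack([r(t,210,130,100,75),r(S,180,165,100,75)])])
cv2.imwrite("pics/m4.png",a[:,:,::-1]);cv2.imwrite("pics/w4.png",im[:,:,::-1])
E
```

```text
10.2667 F panel [-6.7911659  -1.21067709 70.06366776] M tool [ 1.55982211 -0.32520338 -0.0077644 ]
shift first, then turn; mm [-0.3 -0.   2.5] deg [ 0.08 -0.03  0.06] norm 2.5 0.11
```

View pics/m4.png

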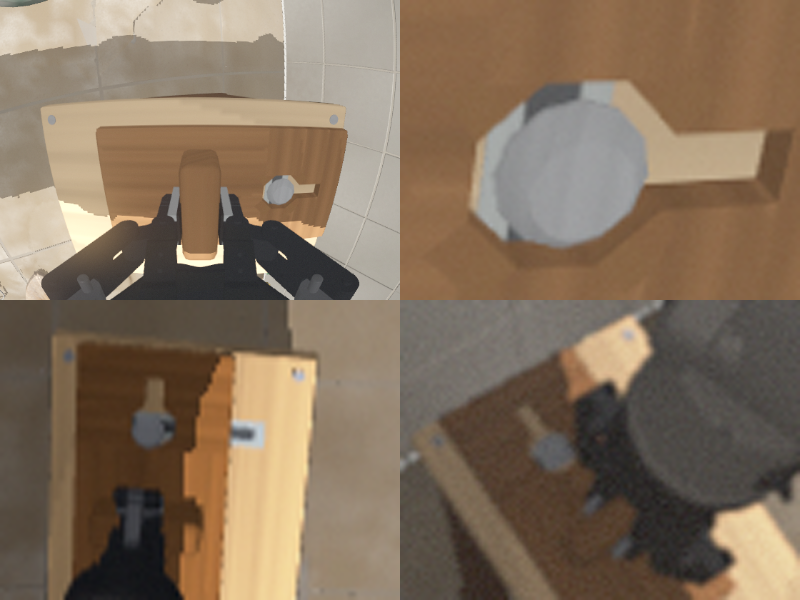

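The montage shows the whole stud head standing proud inside the keyhole's large end, with its outline centred at (571,172) in the crop. So the float is flat on the panel. I'll work out the sideways offset from the slot axis by back-projection.

```bash
cat > bp.py <<'E'
from h import *
import pickle
W,p0,r0=pickle.load(open("w4.pkl","rb"));Rt=Ro.from_rotvec(r0)
A=Rt.as_matrix()[:,[1,0,2]]*[1,1,-1] # float axes in world
O=p0+A@np.array([.02,0,-.036])       # float origin model
def bp(u,z):
    K=W["camera_matrix"];d=(np.array(u)-K[:2,2]);r=np.hypot(*d);th=r/K[0,0]
    ray=W["R"].T@np.r_[d/r*np.sin(th),np.cos(th)];c=-W["R"].T@W["t"]
    c=A.T@(c-O);ray=A.T@ray;s=(z-c[2])/ray[2];return ((c+s*ray)*1e3).round(1)
cr=lambda a,b:((a-400+.5)/4-.5+350,(b+.5)/4-.5+225)
for dz in (0,-.004):
    print("hole top-plane: left",bp(cr(472,195),.008+dz)," bottom",bp(cr(555,267),.008+dz),"top edge",bp(cr(580,82),.008+dz),"slot up",bp(cr(720,133),.008+dz),"slot lo",bp(cr(720,206),.008+dz),"slot end",bp(cr(788,165),.008+dz))
    for z in(.011,.014):print("head L,R,T,B",z,*[bp(cr(*u),z+dz)[:2] for u in((495,180),(648,162),(575,99),(555,246))])
    print("inner disc",bp(cr(583,192),.017+dz))
E
python3 bp.py
```

```text
hole top-plane: left [28.5 -4.4  8. ]  bottom [ 42.8 -17.1   8. ] top edge [42.  12.5  8. ] slot up [65.1  3.8  8. ] slot lo [67.7 -8.3  8. ] slot end [78.  -2.1  8. ]
head L,R,T,B 0.011 [30.6 -0.5] [52.9  1.4] [40.4 11.4] [ 41.  -11.6]
head L,R,T,B 0.014 [29.6  1.2] [51.4  3. ] [39.2 12.9] [39.7 -9.6]
inner disc [41.2  0.6 17. ]
hole top-plane: left [29.8 -6.8  4. ]  bottom [ 44.4 -19.8   4. ] top edge [43.6 10.6  4. ] slot up [67.3  1.7  4. ] slot lo [ 70.  -10.8   4. ] slot end [80.5 -4.4  4. ]
head L,R,T,B 0.011 [31.9 -2.7] [54.9 -0.9] [42.   9.5] [ 42.6 -14.1]
head L,R,T,B 0.014 [30.9 -1. ] [53.4  0.8] [40.8 10.9] [ 41.4 -12.2]
inner disc [42.9 -1.8 13. ]
```

Emit:
{"method": "step_arm", "body": {"grip": [20,20,20,20,20], "delta_pos": [[0,0,-1.5],[0,0,-1.5],[1.2,0,0],[1.3,0,0],[0,0,0]], "rot": [[0,0,0],[0,0,0],[0,0,0],[0,0,0],[0,0,0]]}}

```text
clock: 10.83
eef_pos: [0.5848, -0.0326, 0.1258]
eef_rot: [1.928, 1.803, 0.569]
contact_force: [-0.7, 0.7, -2.5]
width: 0.023
grasp_force: 75.9
```

```bash
cat > st.py <<'E'
from h import *
s=read_state();Rp=panelR(PY)
print(s["clock"],"F panel",(s["contact_force"]@Rp).round(1),"M tool",Ro.from_rotvec(s["eef_rot"]).inv().apply(s["wrist_torque"]).round(2),"tcp in panel mm",((s["eef_pos"]-PO)@Rp*1e3).round(1),"q",s["q"].round(3),s["grasp_force"]);go(*hang(-.0703,.0187,.0025))
E
python3 st.py
```

```text
10.8333 F panel [-2.1  0.7 -1.6] M tool [1.02 0.01 0.01] tcp in panel mm [-60.5  21.7  38.8] q [ 0.353  0.317 -0.517  2.319  1.849  0.254 -1.94 ] 75.9358549118042
shift first, then turn; mm [ -3.  -29.8   1.3] deg [-0.04 -0.07 -0.01] norm 30.0 0.08
```

Emit:
{"method": "step_arm", "body": {"grip": [20,20,20,20,20,20,20], "delta_pos": [[0,-2,0.4],[0,-2,0],[0,-2,0],[0,-2,0],[0,-2,0],[0,-2,0],[0,0,0]], "rot": [[0,0,0],[0,0,0],[0,0,0],[0,0,0],[0,0,0],[0,0,0],[0,0,0]]}}

```text
clock: 11.42
eef_pos: [0.5747, -0.0324, 0.1185]
eef_rot: [1.928, 1.803, 0.568]
contact_force: [0.3, 1.2, -4.5]
width: 0.0226
grasp_force: 75.9
```

```bash
python3 st.py
```

```text
11.4167 F panel [-2.4  1.2 -3.8] M tool [ 1.07 -0.03  0.04] tcp in panel mm [-73.   21.2  38.5] q [ 0.386  0.326 -0.556  2.342  1.923  0.278 -2.012] 75.92105984687805
shift first, then turn; mm [ -2.5 -17.3   1. ] deg [-0.06 -0.05 -0.03] norm 17.5 0.08
```

Emit:
{"method": "step_arm", "body": {"grip": [20,20,20,20,20,20,20,20], "delta_pos": [[0,-2,0],[0,-2,0],[0,-2,0],[0,-2,0],[0,-2,0],[0,-2,0],[0,-2,0],[0,0,0]], "rot": [[0,0,0],[0,0,0],[0,0,0],[0,0,0],[0,0,0],[0,0,0],[0,0,0],[0,0,0]]}}

```text
clock: 12.08
eef_pos: [0.5632, -0.0315, 0.1105]
eef_rot: [1.928, 1.803, 0.568]
contact_force: [-0.7, -0.0, -2.9]
width: 0.0226
grasp_force: 75.9
```

```bash
python3 st.py
```

```text
12.0833 F panel [-2.2 -0.1 -2. ] M tool [1.01 0.   0.03] tcp in panel mm [-87.   21.3  38.5] q [ 0.419  0.338 -0.598  2.367  1.993  0.306 -2.083] 75.91111779212952
shift first, then turn; mm [-2.6 -3.3  1. ] deg [-0.06 -0.05 -0.02] norm 4.3 0.08
```

Emit:
{"method": "step_arm", "body": {"grip": [20,20,20,20,20], "delta_pos": [[0,-1,0],[0,-1,0],[0,-1,0.3],[0,0,0.3],[0,0,0]], "rot": [[0,0,0],[0,0,0],[0,0,0],[0,0,0],[0,0,0]]}}

```text
clock: 12.5
eef_pos: [0.5614, -0.0314, 0.1084]
eef_rot: [1.928, 1.803, 0.569]
contact_force: [-3.3, 0.0, -0.7]
width: 0.0229
grasp_force: 76.5
```

```bash
python3 st.py
```

```text
12.5 F panel [-3.1 -0.2  1.3] M tool [ 1.02  0.03 -0.  ] tcp in panel mm [-89.7  21.3  37.9] q [ 0.426  0.342 -0.607  2.372  2.008  0.313 -2.097] 76.49258136749268
shift first, then turn; mm [-2.6 -0.6  0.4] deg [-0.05 -0.05 -0.02] norm 2.7 0.07
```

Emit:
{"method": "step_arm", "body": {"grip": [20,20,20,20], "delta_pos": [[0,-0.8,0],[0,-0.8,0],[0,0,0],[0,0,0]], "rot": [[0,0,0],[0,0,0],[0,0,0],[0,0,0]]}}

```text
clock: 12.83
eef_pos: [0.5603, -0.0313, 0.1077]
eef_rot: [1.928, 1.802, 0.569]
contact_force: [-1.1, 0.1, -1.9]
width: 0.0228
grasp_force: 76.4
```

```bash
python3 st.py
```

```text
12.8333 F panel [-2.   0.1 -1. ] M tool [ 0.66  0.   -0.08] tcp in panel mm [-91.   21.3  38. ] q [ 0.43   0.344 -0.612  2.374  2.015  0.316 -2.104] 76.38134837150574
shift first, then turn; mm [-2.6  0.7  0.5] deg [-0.02 -0.05 -0.03] norm 2.7 0.06
```

Emit:
{"method": "step_arm", "body": {"grip": [20,20,20,20,20], "delta_pos": [[0,-0.8,0],[0,-0.8,0],[0,-0.8,0],[0,0,0],[0,0,0]], "rot": [[0,0,0],[0,0,0],[0,0,0],[0,0,0],[0,0,0]]}}

```text
clock: 13.25
eef_pos: [0.5593, -0.0313, 0.107]
eef_rot: [1.927, 1.801, 0.57]
contact_force: [4.7, -1.3, 0.5]
width: 0.0231
grasp_force: 75.9
```

```bash
python3 st.py
```

```text
13.25 F panel [ 4.2 -1.  -2.3] M tool [-0.49  0.06  0.01] tcp in panel mm [-92.2  21.3  37.9] q [ 0.435  0.346 -0.618  2.377  2.026  0.322 -2.114] 75.85941553115845
shift first, then turn; mm [-2.6  1.9  0.4] deg [ 0.07 -0.03 -0.03] norm 3.2 0.09
```

Emit:
{"method": "step_arm", "body": {"grip": [20,20,20,20,20], "delta_pos": [[0,-0.6,0.5],[0,0,0.5],[0,0,0.3],[0,0,0],[0,0,0]], "rot": [[0,0,0],[0,0,0],[0,0,0],[0,0,0],[0,0,0]]}}

```text
clock: 13.67
eef_pos: [0.5594, -0.0313, 0.1066]
eef_rot: [1.924, 1.8, 0.57]
contact_force: [-18.7, -0.5, 37.1]
width: 0.0224
grasp_force: 82.1
```

```bash
python3 st.py
```

```text
13.6667 F panel [ 6.  -1.8 41. ] M tool [-0.73 -0.26  0.1 ] tcp in panel mm [-92.4  21.3  37.5] q [ 0.437  0.348 -0.622  2.378  2.033  0.327 -2.119] 82.08736181259155
shift first, then turn; mm [-2.6  2.1  0.1] deg [0.17 0.01 0.03] norm 3.3 0.17
```

Seated and flat. I'll ease off the pressing force and release.

Emit:
{"method": "step_arm", "body": {"grip": [20,20,26,32,40,50,60,70,85,85,85], "delta_pos": [[0,0,-0.8],[0,0.3,0],[0,0,0],[0,0,0],[0,0,0],[0,0,0],[0,0,0],[0,0,0],[0,0,0],[0,0,0],[0,0,0]], "rot": [[0,0,0],[0,0,0],[0,0,0],[0,0,0],[0,0,0],[0,0,0],[0,0,0],[0,0,0],[0,0,0],[0,0,0],[0,0,0]], "force": 30}}

```text
clock: 14.58
eef_pos: [0.5583, -0.0312, 0.1057]
eef_rot: [1.928, 1.803, 0.569]
contact_force: [-0.4, 0.1, -0.0]
width: 0.0852
grasp_force: 0.0
```

Emit:
{"method": "step_arm", "body": {"grip": [85,85,85,85,85,85,85,85,85,85,85,85,85,85,85], "delta_pos": [[0,0,-3],[0,0,-6],[0,0,-6],[0,0,-6],[0,0,-6],[0,0,-6],[0,0,-6],[0,0,-6],[0,0,-6],[0,0,-6],[0,0,-6],[0,0,-6],[0,0,-6],[0,0,-3],[0,0,0]], "rot": [[0,0,0],[0,0,0],[0,0,0],[0,0,0],[0,0,0],[0,0,0],[0,0,0],[0,0,0],[0,0,0],[0,0,0],[0,0,0],[0,0,0],[0,0,0],[0,0,0],[0,0,0]]}}

```text
clock: 15.83
eef_pos: [0.5136, -0.0282, 0.1709]
eef_rot: [1.926, 1.801, 0.57]
contact_force: [0.3, 0.9, 0.4]
width: 0.0849
grasp_force: 0.0
```

```bash
python3 - <<'E'
from h import *
import cv2
s=read_state();print(s["clock"],s["q"].round(2),s["eef_pos"],s["contact_force"].round(1),s["width"])
im=camera("wrist");t=camera("top");S=camera("scene")
r=lambda im,x,y,w,h:cv2.resize(im[y:y+h,x:x+w],(400,300),interpolation=cv2.INTER_CUBIC)
a=np.vstack([np.hstack([cv2.resize(im,(400,300)),r(im,220,120,160,120)]),np.hstack([r(t,210,130,133,100),r(S,180,165,133,100)])])
cv2.imwrite("pics/m5.png",a[:,:,::-1])
E
```

```text
15.8333 [ 0.4   0.11 -0.56  2.43  1.47  0.18 -1.63] [ 0.51357506 -0.02816422  0.17088282] [0.3 0.9 0.4] 0.08487077664079991
```

View pics/m5.png

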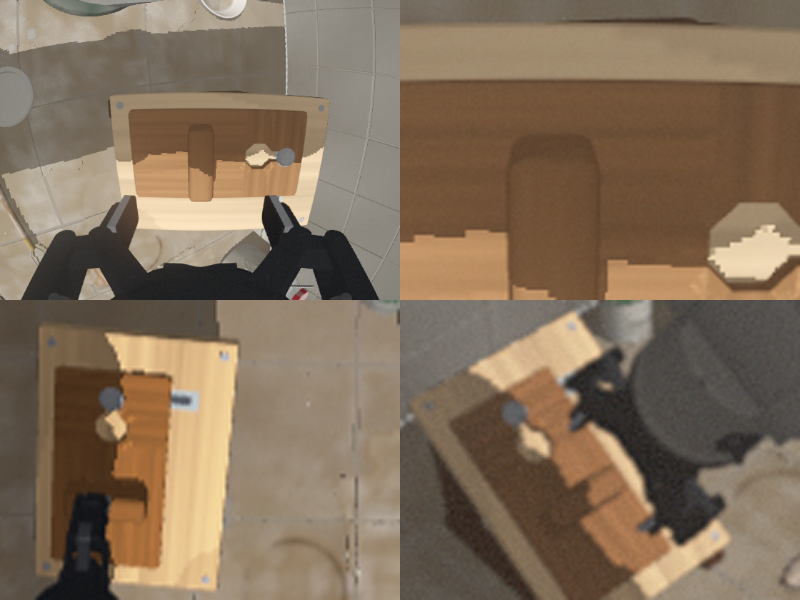

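The float hangs straight. In the wrist tile the stud head is at (286,157), at the slot's far end, with the hole at (259,155). The gripper is clear of everything.

```bash
python3 -c "
from bench import *
print(sign_off())"
```

```text
the job is handed in; nothing more can be done
None
```

The float hangs flat and straight on the stud, slid to the end of the narrow slot and released with the gripper clear, and I handed the job in at about 16 s; `sign_off()` returned no verdict, so I don't have the judged result.

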